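# Open the lap's valve box and push the tagged stop valve shut

## Robot

A 6-joint arm with a two-finger parallel gripper is mounted at the origin on a cart in front of the work surface, level with it; the furniture and walls round the work are solid. World frame = base frame: x ahead of the robot, y to its left, z up, the work surface at z = 0. Lengths are in m, angles in rad, forces in N, time in s.
With the tool pointing down it reaches from about 0.3 to 1 m from the base axis. Payload 5.1 kg.
Tool frame: the origin (TCP) lies between the finger pads; the fingertips stand 14 mm ahead of it and the grasp point (between the pads) lies 5 mm behind it (ctrl.tcp_to_tips is the distance from the TCP to the fingertips, in m); y points along the fingers, x is the direction in which the jaws open and shut, and the axes are right-handed (so a half turn about y gives the same grasp; the last joint's range is limited). The gripper opens to 95 mm and grips with 3 to 60 N. Pads are 20 mm wide; open, the fingers measure 119 mm over their backs; the gripper's body (75 mm by 180 mm) begins 59 mm behind the grasp point.
Start: joints at [1.198, 0.124, 1.65, -0, 1.367, -0.083], TCP at [0.186, 0.623, 0.204] pointing down, gripper open.
Joint ranges: [-2.61, 2.61], [-1.02, 2.33], [0.03, 2.71], [-1.35, 4.49], [0.32, 2.68], [-2.91, 2.91]. Speed limits (rad/s): [2.57, 2.57, 3.14, 3.14, 3.14, 3.14].

## Interface

Orientations are given as [roll, pitch, yaw] about the fixed x, y, z axes, in that order (R = Rz(yaw) Ry(pitch) Rx(roll)).
In Python, from plant import ctrl, optics, workorder gives the robot as it stands. The module is installed in compiled form; this text tells all that it offers.
- The arm moves only by the shell command python3 -m inch 'ROWS' [OPENING] [FORCE]. ROWS is a JSON object of lists of equal length, an entry for each row: "travel": the shift along the world's x, y, z in mm, a list of three; "turn": the turn about the world's z in degrees. A call has 1 to 10 rows; each row shifts and turns the commanded pose from where the row before left it; what a row does not reach is not made up. A row lasts 1/12 s, in which the tool goes at most 41.7 mm and 7.16 degrees, less where a joint would pass 70% of its speed; a pose out of reach is approached as far as the arm can. A call with a gripper value outside its range is refused whole. OPENING is the gripper command: -1 is shut, 1 is fully open, values between are in proportion, set as the call begins (- or left out, the last holds). The fingers move at their own pace and stop on an object; FORCE is the grip in N (left out, the last holds). Time passes only in rows, so rows that do not move let the fingers close. It gives the time, the measured TCP pose, the force and the opening at its end, in the units of the state.
- ctrl.state(): the state, without advancing time (a new reading comes with each control period).
- optics.capture(name): name is "side" or "top" or "wrist"; returns the picture (384x512x3 uint8, red, green, blue); there is no depth.
- optics.camera_model(name): a dict with "intrinsics" (3x3 intrinsics, pixels), "R" (3x3) and "t" (3): a world point X has camera coordinates R X + t; the wrist camera has in their place "tool_from_camera" (4x4, takes a point from camera to tool coordinates, whose origin is the TCP and whose axes are the tool frame's). Camera axes: x right, y down, z forward; pixel columns grow to the right and rows downward; lengths in m; the calibration is good to about 2 mm. A picture is of the moment at which its call begins: read the wrist's pose just before it. camera_model takes no time and is no camera call.
- workorder.finish_job(): hands the job in, once; it reports no verdict.
The state is a dict: "time_s": time; "q": joint angles; "qd": joint speeds; "joint_torque": joint torques, N m; "tcp_pos": TCP position; "tool_rot": TCP orientation; "ft_force": force on the tool from outside, world axes, zero at the start; "moment": the same for the moment, N m; "gripper_width": finger opening in m.
Only numpy, scipy, OpenCV 4.12 (cv2) and the standard library are available. Lean on these libraries where they do the work, as an engineer would, in place of code of your own. Each camera call takes 0.05 s, during which the arm holds its last target.

## Task

The gem lap's water has to be turned off. Push the loose cover of the valve box, which has a finger lip at its left edge, to the right along its rails until it stops, without lifting it; then push the lever that carries the round tag a quarter turn clockwise (seen from above) to its stop, so that it lies across its pipe and the valve is shut. Leave the plain lever and the loose things lying round the box as they are; nothing needs to be gripped or picked up.

Things in the scene. Friction and masses are not known exactly. Their poses are not given: they have to be found in the camera images.
- valve_box: grey steel box fixed to the bench, 132 (x) x 376 (y) x 74 mm, with feet 17 mm longer at each end; origin: middle of its underside, x away from the robot, y left, z up. The cover lies on a bed 64 mm up between front and back rails (74 mm high). The right end wall (inner face y -184, 74 mm high) stops the open cover. A gauge sticks out 13 mm in front at y -100, a pipe 33 mm behind at y -155
- well_mid (a point): middle of the open well in the left part of the box (box x 0, y +91 mm), at the height of the cover's bed, 64 mm above the bench. The well's mouth is 104 mm (x) by 172 mm (y). The left end wall is 64 mm high; only two lugs at its corners (box x beyond +-46 mm) rise to 74 mm
- cover: loose plain steel cover plate, 121 x 184 x 3 mm, 0.3 to 0.56 kg, slides with dry friction of 2 to 7 N; origin: centre of its underside, axes as the box's. At the start its centre is at box y +70 to +89 mm and it hides the well; slid right against the stop it is at box y -92 mm. It lies between the rails with 1.5 mm play on each side and is not held down
- cover_lip (a point): middle of the upright finger lip along the cover's left edge, 89.5 mm left (box +y) of the cover's centre, 76 mm above the bench. The lip is 86 mm long (box x), 3 mm thick (4 mm at its hem), its top 88 mm above the bench, its foot at 67 mm. Pushed on its left side near this point, the cover slides right
- tag_lever (a joint): angle of the lever with the round tag (flat disc 22 mm across, riveted on its black grip): 0 = open, lever along its pipe, pointing to the front (box -x); grows clockwise seen from above; 1.571 = shut at its stop, across the pipe, pointing left (box +y). Starts at 0 to 0.2; stiff (0.1 N m, about 3 N at the grip); stays where it is left
- tag_lever_stem (a point): vertical axis of the tagged lever, 52 mm above the bench (half the lever's height), at box x +14 and y +50 or +125 mm (it varies). The black grip, 11 mm wide, 46 to 58 mm above the bench, reaches from 12 to 42 mm from this axis. Pipe and valve body below stay under 39 mm above the bench, save the stem (radius 9 mm)
- tag_lever_end (a point): point in the tagged lever's grip, 36 mm from the stem axis, at half the grip's height
- plain_lever (a joint): angle of the other valve's lever, the same lever without a tag; values and directions as for the tagged one; starts between 0 and 0.2 and must stay as it is
- plain_lever_end (a point): point in the plain lever's grip, 36 mm from its own stem axis, at half the grip's height; its stem stands in the other of the two places, 75 mm from the tagged one
- tweezers: loose steel tweezers, 13 x 124 x 10 mm, lying on the bench, centre some 11 cm left of the box; origin: centre of the underside, long axis y
- gem_box: loose round clear gem box, 44 mm across, 20 mm high, behind the canister at the right rear; origin: centre of the underside
- film_can: loose black canister with a grey lid, 34 mm across, 51 mm high, standing behind the box's right rear corner; origin: centre of the underside
- dop_stick: loose wooden dop stick, 12 x 122 x 12 mm, lying on the bench some 5 cm right of the box; origin: centre of the underside, long axis y

How it is judged:
By the outcome, as a careful person would: the job done as asked, in the order asked, and still so for the second after the job is handed in, with the robot touching nothing.
It also fails if it takes over 48 s, if anything falls off the work surface, if the arm or the gripper's body presses on something with over 40 N, if the wrist force passes 120 N, or if a joint passes its speed limit or range.

## Working session

There is one attempt and no reset: what is moved stays moved. The work goes in short steps, Python scripts to look and compute and a shell command to move; the robot and the scene stay as the last step left them, time stands still between calls to the robot, and variables do not carry over. Pictures are saved under pics/ and viewed, and the job is handed in when it is done.

```bash
mkdir -p pics
python3 - <<'E'
from plant import ctrl, optics
import cv2
s=ctrl.state(); print(s); print(ctrl.tcp_to_tips)
for n in("top","side","wrist"):
    im=optics.capture(n); cv2.imwrite(f"pics/{n}0.png",cv2.cvtColor(im,cv2.COLOR_RGB2BGR)); print(n,optics.camera_model(n))
E
```

```text
{'time_s': 0.0, 'q': array([ 1.19842289e+00,  1.24512637e-01,  1.65166331e+00,  8.39132993e-06,
        1.36744693e+00, -8.25889858e-02]), 'qd': array([-0.00143776, -0.00220523,  0.00246615,  0.00025108,  0.00091658,
       -0.00144106]), 'joint_torque': array([-9.77689660e-05, -4.17616868e+01, -3.59926593e+01,  7.74187152e-02,
        4.95525717e-02, -1.92879829e-04]), 'tcp_pos': array([0.18551694, 0.62228793, 0.20238849]), 'tool_rot': array([-1.57062066,  0.00202263,  1.28101035]), 'ft_force': array([ 0.13064217, -0.50302667,  0.35516423]), 'moment': array([-0.02602337, -0.07156009,  0.00111374]), 'gripper_width': 0.09502442326463305}
0.014
top {'intrinsics': array([[474.12945447,   0.        , 255.12691474],
       [  0.        , 474.12945447, 190.64073893],
       [  0.        ,   0.        ,   1.        ]]), 'R': array([[-0.00537104, -0.99997483,  0.00463625],
       [-0.98511549,  0.00449454, -0.17183501],
       [ 0.17180984, -0.00549017, -0.98511483]]), 't': array([-0.07915603,  0.58882064,  1.15282994])}
side {'intrinsics': array([[377.80363573,   0.        , 255.13169065],
       [  0.        , 377.80363573, 194.82027366],
       [  0.        ,   0.        ,   1.        ]]), 'R': array([[ 0.90025796, -0.43491753, -0.01955382],
       [-0.25735388, -0.49540844, -0.82966226],
       [ 0.35114753,  0.7519423 , -0.5579231 ]]), 't': array([-0.54956206,  0.1638307 ,  0.95415719])}
wrist {'intrinsics': array([[271.85853922,   0.        , 255.20715017],
       [  0.        , 271.85853922, 189.08175825],
       [  0.        ,   0.        ,   1.        ]]), 'tool_from_camera': array([[ 9.99999865e-01,  2.81641209e-04, -4.35694553e-04,
        -4.72891048e-04],
       [ 4.93563786e-04, -2.57735513e-01,  9.66215380e-01,
        -1.81385658e-01],
       [ 1.59832109e-04, -9.66215465e-01, -2.57735618e-01,
         7.22571611e-02],
       [ 0.00000000e+00,  0.00000000e+00,  0.00000000e+00,
         1.00000000e+00]])}
```

View pics/top0.png

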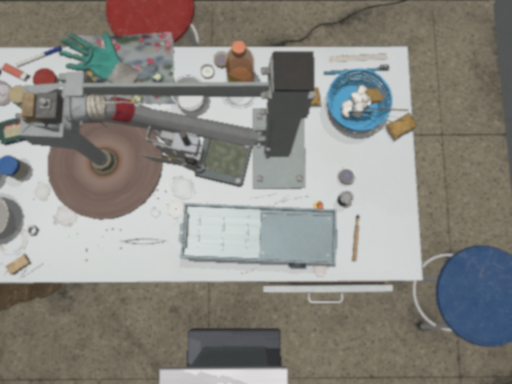

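View pics/side0.png

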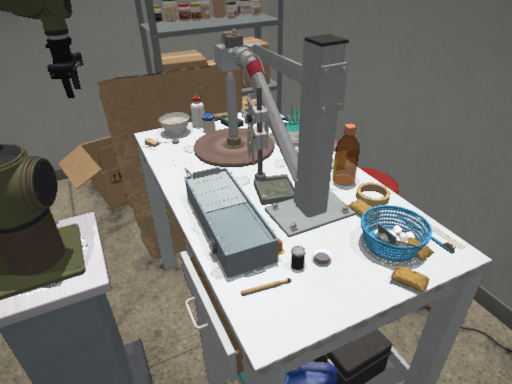

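View pics/wrist0.png

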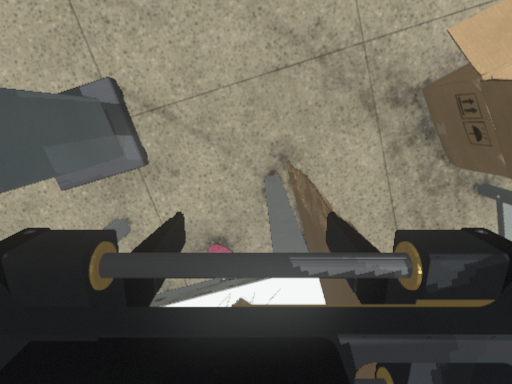

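```bash
cat > h.py <<'E'
import numpy as np, cv2
from plant import ctrl, optics
def crop(name,im,x0,y0,x1,y1,out):
    c=im[y0:y1,x0:x1]; s=min(800/(x1-x0),600/(y1-y0))
    cv2.imwrite(out,cv2.cvtColor(cv2.resize(c,None,fx=s,fy=s,interpolation=cv2.INTER_CUBIC),cv2.COLOR_RGB2BGR)); print(out,s)
def ray(name,u,v,z):
    m=optics.camera_model(name);K,R,t=m['intrinsics'],m['R'],m['t']
    d=R.T@np.linalg.solve(K,[u,v,1.]);c=-R.T@t
    return c+d*(z-c[2])/d[2]
def proj(name,X):
    m=optics.camera_model(name);p=m['intrinsics']@(m['R']@np.asarray(X,float)+m['t']);return p[:2]/p[2]
E
python3 - <<'E'
from h import *
im=cv2.cvtColor(cv2.imread('pics/top0.png'),cv2.COLOR_BGR2RGB)
crop('top',im,110,185,380,290,'pics/top0c.png')
im=cv2.cvtColor(cv2.imread('pics/side0.png'),cv2.COLOR_BGR2RGB)
crop('side',im,170,160,320,280,'pics/side0c.png')
E
```

```text
pics/top0c.png 2.962962962962963
pics/side0c.png 5.0
```

View pics/top0c.png

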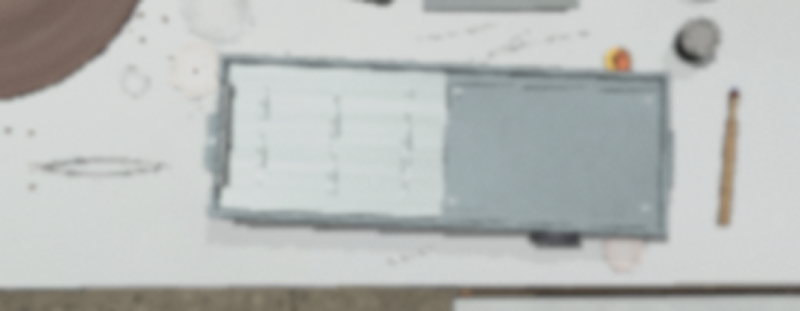

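View pics/side0c.png

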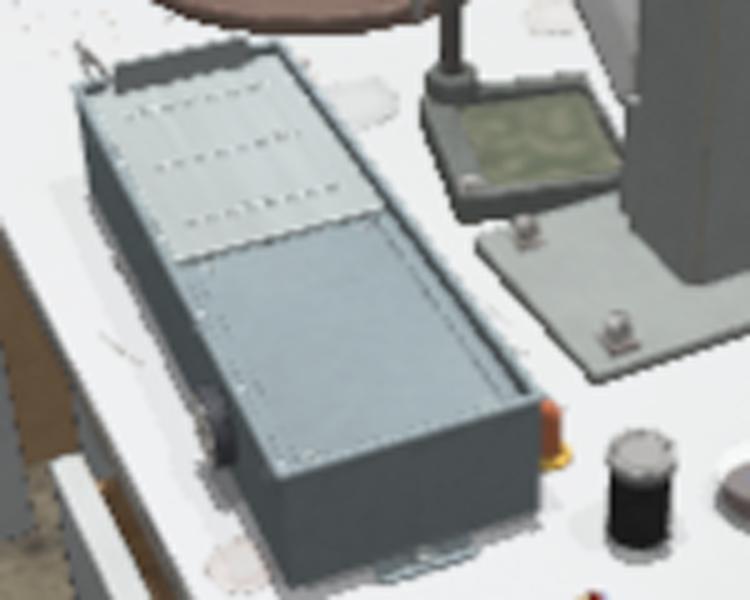

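Run:
```python
from h import *
from scipy.optimize import least_squares
C=np.array([[222,57],[668,73],[666,240],[210,216]])/2.963+[110,185]
B=np.array([[66,188],[66,-188],[-66,-188],[-66,188]])/1000
W=np.array([ray('top',*c,.074) for c in C]);print(W.round(4))
print([np.linalg.norm(W[i]-W[(i+1)%4]).round(4) for i in range(4)])
S=np.array([[280,42],[545,395],[283,478],[75,90]])/5+[170,160]
WS=np.array([ray('side',*c,.074) for c in S]);print(WS.round(4))
def f(p,A):
    c,s=np.cos(p[2]),np.sin(p[2]);return (B@np.array([[c,s],[-s,c]])+p[:2]-A[:,:2]).ravel()
for A in (W,WS):
    r=least_squares(f,[.4,0,0],args=(A,));print(r.x,np.degrees(r.x[2]),(r.fun*1e3).round(1))
# lip top, cover right edge
L=np.array([[232,85],[228,187],[446,72],[444,215]])/2.963+[110,185]
for l,z in zip(L,[.088,.088,.067,.067]): print(ray('top',*l,z))
L=np.array([[116,68],[248,40],[178,263],[385,210]])/5+[170,160]
for l,z in zip(L,[.088,.088,.067,.067]): print('s',ray('side',*l,z))
```

```text
[[ 0.5511  0.0921  0.074 ]
 [ 0.5358 -0.2805  0.074 ]
 [ 0.398  -0.2741  0.074 ]
 [ 0.4195  0.0993  0.074 ]]
[np.float64(0.3729), np.float64(0.1379), np.float64(0.374), np.float64(0.1318)]
[[ 0.5528  0.0849  0.074 ]
 [ 0.5379 -0.2826  0.074 ]
 [ 0.4063 -0.279   0.074 ]
 [ 0.4224  0.0887  0.074 ]]
[ 0.47608739 -0.0908171  -0.04924887] -2.821752476524261 [ 0.2  1.6 -3.  -1.3  2.9 -1.2 -0.   0.9]
[ 0.4798537  -0.09698698 -0.04045172] -2.3177128081816423 [ 0.6  3.3  0.3 -4.9 -0.  -3.2 -0.8  4.8]
[0.52569834 0.08136894 0.088     ]
[0.44226934 0.0830461  0.088     ]
[ 0.53846221 -0.09516826  0.067     ]
[ 0.41949085 -0.09264581  0.067     ]
s [0.44623614 0.07859214 0.088     ]
s [0.52803932 0.07316411 0.088     ]
s [ 0.4214262  -0.09480245  0.067     ]
s [ 0.53857928 -0.10080169  0.067     ]
```

Run:
```python
from h import *
for n,u,v,z in [('lap ctr',105,160,.03),('post top?',45,110,.4),('plate fl',252,188,0),('plate fr',305,188,0),('mast bot',265,155,.01),('mast bot side',305,155,.01),('tray corner',205,175,.03),('can',344,200,.051)]: print(n,ray('top',u,v,z).round(3))
o=np.array([.478,-.094]);a=-.045;R=np.array([[np.cos(a),-np.sin(a)],[np.sin(a),np.cos(a)]])
for b in [(0,205),(0,187),(0,12),(14,50),(14,125)]: print(b,(o+R@np.array(b)/1e3).round(4))
for z in (0,.2,.4,.6): print(z, proj('top',[.6,.3,z]),proj('side',[.6,.3,z]),proj('side',[.62,-.1,z]),proj('top',[.62,-.1,z]))
```

```text
lap ctr [0.675 0.309 0.03 ]
post top? [0.68  0.306 0.4  ]
plate fl [ 0.604 -0.074  0.   ]
plate fr [ 0.604 -0.215  0.   ]
mast bot [ 0.692 -0.109  0.01 ]
mast bot side [ 0.691 -0.216  0.01 ]
tray corner [0.634 0.048 0.03 ]
can [ 0.563 -0.307  0.051]
(0, 205) [0.4872 0.1108]
(0, 187) [0.4864 0.0928]
(0, 12) [ 0.4785 -0.082 ]
(14, 50) [ 0.4942 -0.0447]
(14, 125) [0.4976 0.0302]
0 [110.58580528 190.3004161 ] [217.12316638 156.99607769] [273.07653508 213.3585223 ] [261.71685528 182.21095032]
0.2 [ 84.06568957 174.82486772] [212.6514181  104.67500218] [273.60934739 151.8196663 ] [263.35204383 165.3178846 ]
0.4 [ 45.39739204 152.26036929] [207.32471258  42.35061704] [274.27828634  74.55843105] [265.73139776 140.73687707]
0.6 [-16.2460077  116.28897967] [200.87194331 -33.14912215] [275.14315988 -25.3328946 ] [269.51256037 101.67384162]
```

```bash
python3 -m inch '{"travel":[[21,-32,0],[21,-32,0],[21,-32,0],[21,-32,0],[21,-32,0],[21,-32,0],[21,-32,0],[21,-32,0],[21,-32,0],[21,-32,0]],"turn":[1.4,1.4,1.4,1.4,1.4,1.4,1.4,1.4,1.4,1.4]}' -1 20
```

```text
time_s: 0.98
tcp_pos: [0.3962, 0.3011, 0.2035]
tool_rot: [-1.571, -0.0, 1.527]
ft_force: [0.9, 0.3, -0.1]
gripper_width: 0.0338
```

```bash
python3 -m inch '{"travel":[[11,-22,-5],[11,-22,-5],[11,-22,-5],[11,-22,-5],[11,-22,-5],[11,-22,-5],[11,-22,-5],[11,-22,-5],[0,0,0],[0,0,0]],"turn":[0,0,0,0,0,0,0,0,0,0]}' -1 20
```

```text
time_s: 1.82
tcp_pos: [0.4836, 0.1261, 0.163]
tool_rot: [-1.569, -0.0, 1.523]
ft_force: [-0.1, 0.4, -0.1]
gripper_width: 0.0006
```

Run:
```python
from h import *
im=optics.capture('wrist');crop('w',im,0,0,512,384,'pics/w1.png')
im=optics.capture('side');crop('s',im,150,130,320,260,'pics/s1.png')
```

```text
pics/w1.png 1.5625
pics/s1.png 4.615384615384615
```

View pics/w1.png

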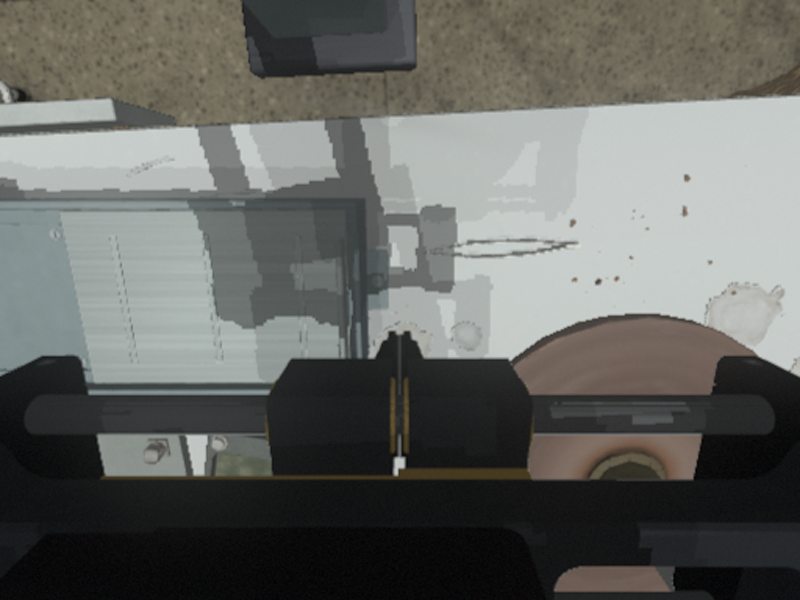

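View pics/s1.png

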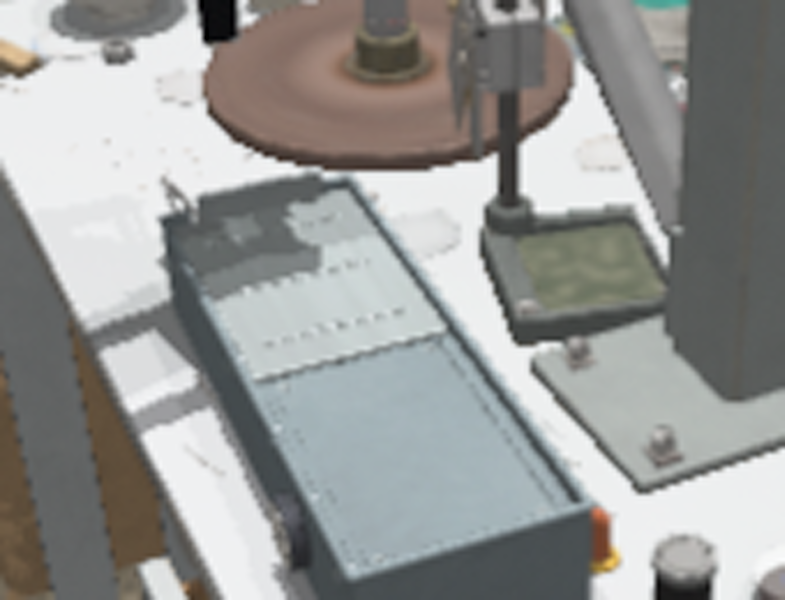

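```bash
cat >> h.py <<'E'
from scipy.spatial.transform import Rotation as Ro
def wray(u,v,z,s=None):
    s=s or ctrl.state();m=optics.camera_model('wrist');T=m['tool_from_camera']
    R=Ro.from_euler('xyz',s['tool_rot']).as_matrix()
    c=s['tcp_pos']+R@T[:3,3];d=R@T[:3,:3]@np.linalg.solve(m['intrinsics'],[u,v,1.])
    return c+d*(z-c[2])/d[2]
def wproj(X,s=None):
    s=s or ctrl.state();m=optics.camera_model('wrist');T=m['tool_from_camera']
    R=Ro.from_euler('xyz',s['tool_rot']).as_matrix()
    p=np.linalg.inv(T)@np.append(R.T@(np.asarray(X)-s['tcp_pos']),1);p=m['intrinsics']@p[:3];return p[:2]/p[2]
E
python3 - <<'E'
from h import *
s=ctrl.state();print(proj('side',s['tcp_pos']),proj('top',s['tcp_pos']))
for n,u,v,z in [('lip top l?',352,240,.088),('lip',346,240,.088),('lug corner',366,198,.074),('cover R edge',60,210,.067),('cover R edge',85,370,.067),('lip',352,350,.088)]:
    print(n,wray(u/1.5625,v/1.5625,z,s).round(4))
im=optics.capture('side');crop('s',im,0,0,512,384,'pics/s2.png')
E
```

```text
[197.24414833 141.44689927] [163.16558107 228.16811159]
lip top l? [0.4436 0.1002 0.088 ]
lip [0.4434 0.0966 0.088 ]
lug corner [0.4197 0.1092 0.074 ]
cover R edge [ 0.4185 -0.0883  0.067 ]
cover R edge [ 0.5298 -0.0985  0.067 ]
lip [0.5148 0.095  0.088 ]
pics/s2.png 1.5625
```

Run:
```python
from h import *
im=cv2.cvtColor(cv2.imread('pics/w1.png'),cv2.COLOR_BGR2RGB)
crop('w',im,250,180,480,380,'pics/w1c.png')
```

```text
pics/w1c.png 3.0
```

View pics/w1c.png

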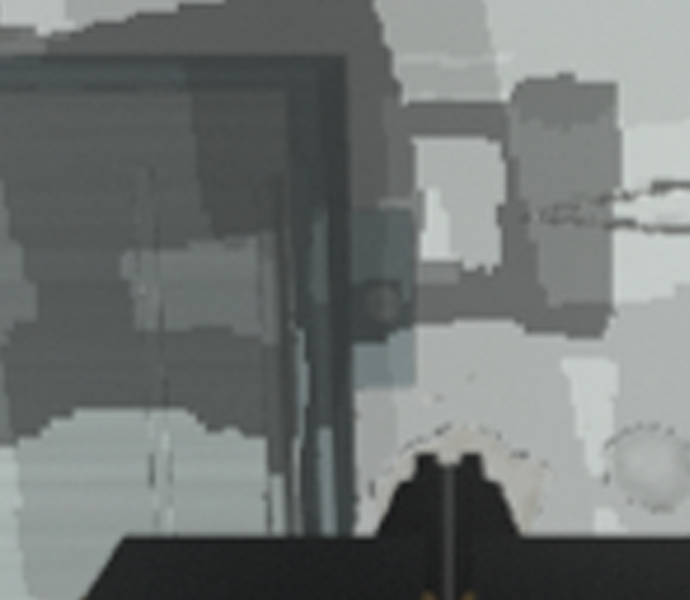

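View pics/s2.png

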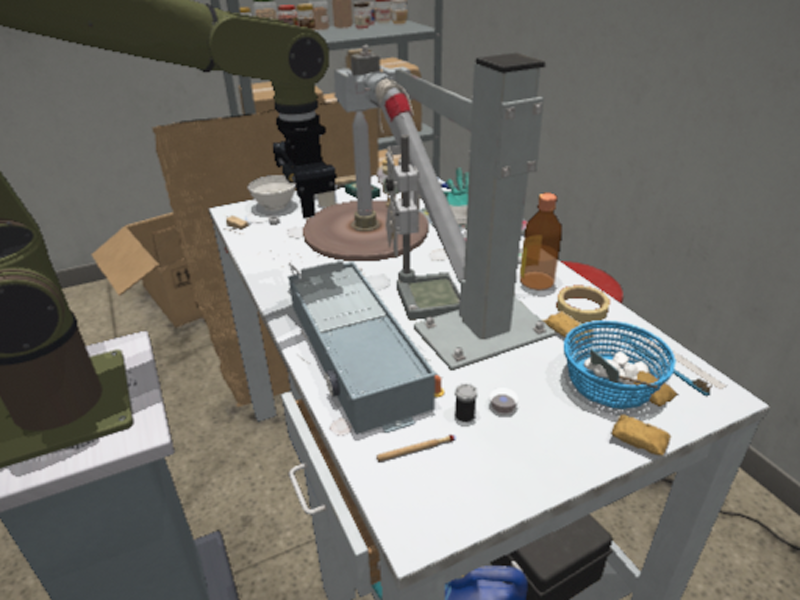

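```bash
python3 -m inch '{"travel":[[0,0,-15],[0,0,-15],[0,0,-15],[0,0,-15],[0,0,-12],[0,0,-5],[0,0,0],[0,0,0]],"turn":[0,0,0,0,0,0,0,0]}' -1 20
python3 - <<'E'
from h import *
im=optics.capture('side');crop('s',im,170,100,300,200,'pics/s3.png')
im=optics.capture('top');crop('s',im,130,170,260,270,'pics/t3.png')
print(proj('top',ctrl.state()['tcp_pos']+[0,0,-.014]),proj('side',ctrl.state()['tcp_pos']+[0,0,-.014]))
E
```

```text
time_s: 2.63
tcp_pos: [0.4839, 0.1273, 0.087]
tool_rot: [-1.571, -0.0, 1.526]
ft_force: [0.2, -0.0, 0.3]
gripper_width: 0.0004
pics/s3.png 6.0
pics/t3.png 6.0
[170.05979694 231.14883533] [200.62249863 167.53012372]
```

View pics/s3.png

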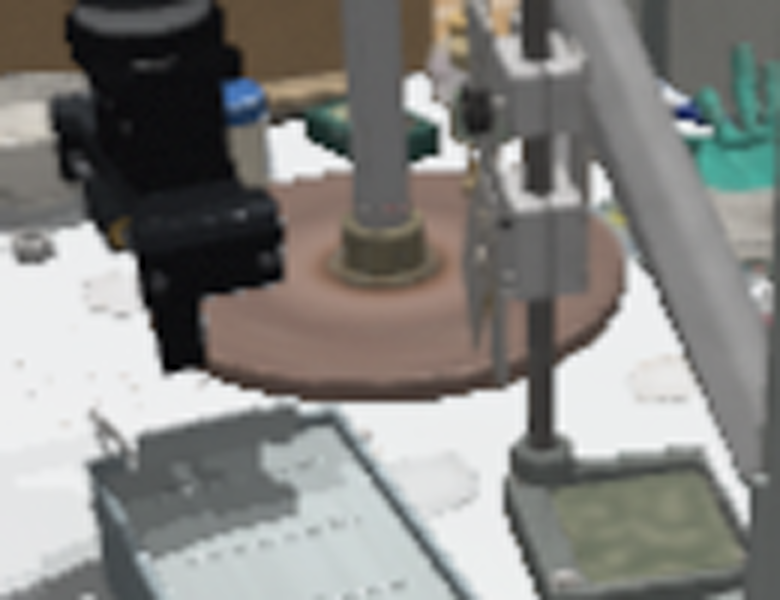

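View pics/t3.png

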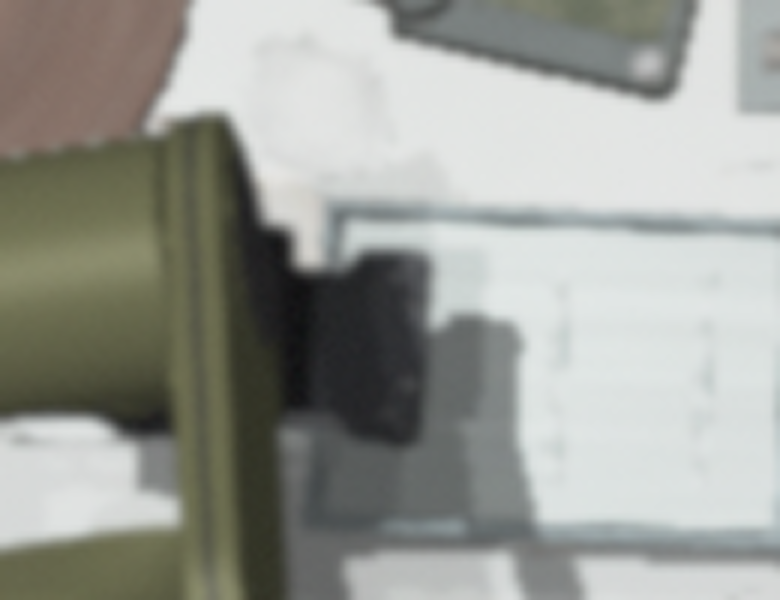

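Run:
```python
from h import *
s=ctrl.state();p=s['tcp_pos']
for d in (0.014,0,-.005,-.02): print(d,wproj(p+[0,0,-d]),wproj(p+[-.01,0,-d]),proj('side',p+[0,0,-d]))
print(wproj(p+[-.01,.012,-.014]),wproj(p+[-.01,-.012,-.014]))
im=optics.capture('wrist');crop('w',im,150,80,350,230,'pics/w4.png')
im=optics.capture('side');crop('w',im,150,80,290,180,'pics/s4.png')
```

```text
0.014 [255.95805559 214.73128085] [255.37009557 202.25178379] [200.62249863 167.53012372]
0 [256.01258023 221.61344076] [255.38380826 208.34528613] [200.17056462 163.60044894]
-0.005 [256.03394303 224.30987791] [255.38918751 210.73566245] [200.00769494 162.18425793]
-0.02 [256.10512128 233.2940748 ] [255.40713742 218.71205987] [199.51438494 157.89480898]
[271.29109986 201.56740247] [239.47067096 202.93523748]
pics/w4.png 4.0
pics/s4.png 5.714285714285714
```

View pics/w4.png

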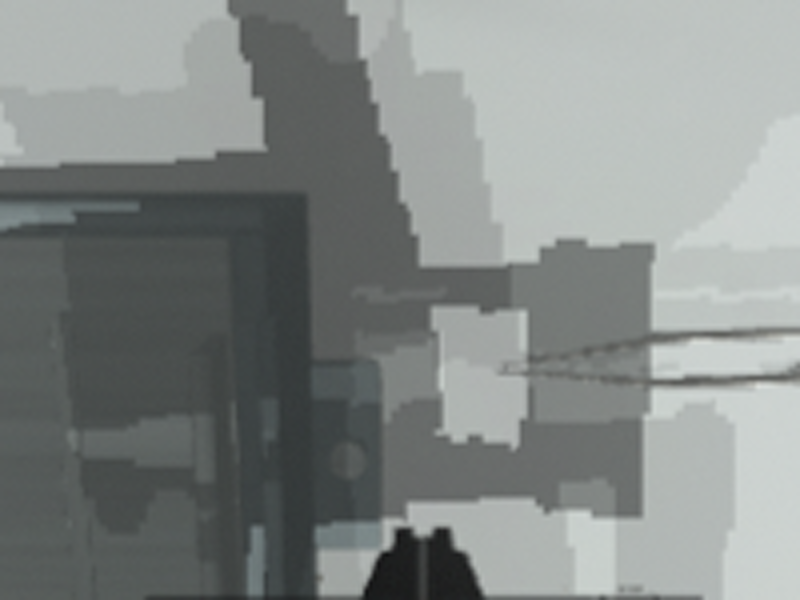

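View pics/s4.png

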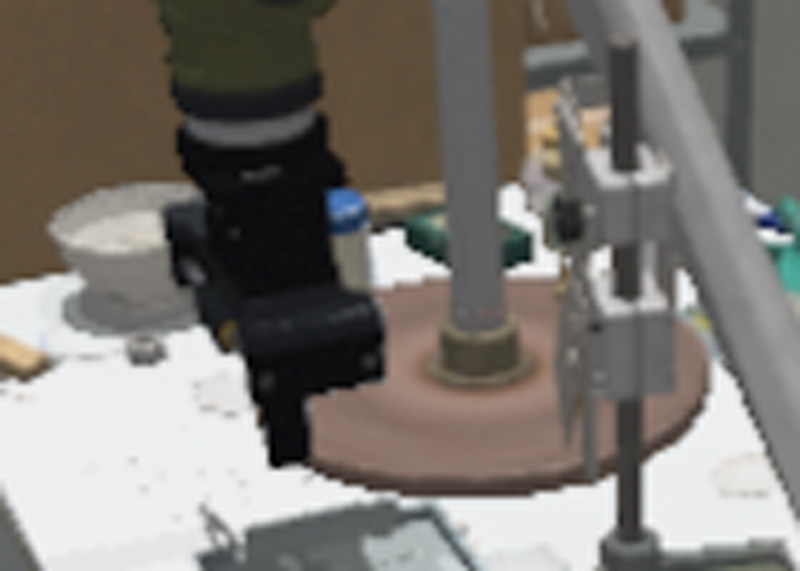

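Run:
```python
from h import *
p=np.array([0.18551694, 0.62228793, 0.20238849]); x=np.array([np.cos(1.281),np.sin(1.281),0])
for d in (.014,0,-.007): print(d,[proj('side',p+s*x*.05-[0,0,d]).round(1) for s in(1,-1)])
im=cv2.cvtColor(cv2.imread('pics/side0.png'),cv2.COLOR_BGR2RGB)
crop('',im,20,0,120,110,'pics/s0g.png')
```

```text
0.014 [array([78.6, 95. ]), array([ 72.3, 104.4])]
0 [array([77.6, 91.4]), array([ 71.2, 100.5])]
-0.007 [array([77.1, 89.5]), array([70.6, 98.6])]
pics/s0g.png 5.454545454545454
```

View pics/s0g.png

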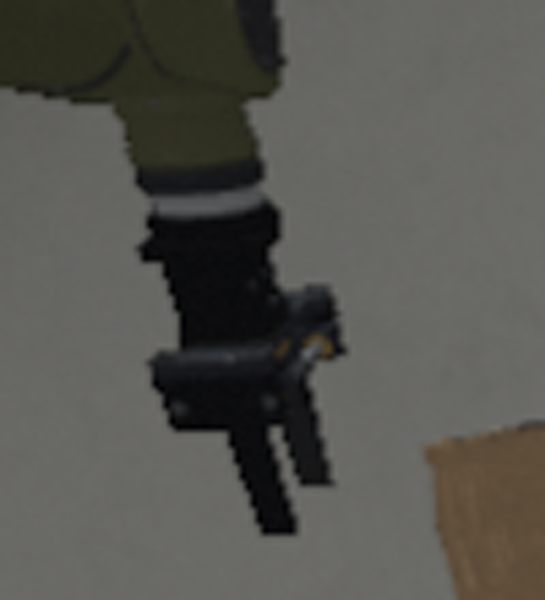

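Run:
```python
from h import *
for n,u,v,z in [('foot end',245,170,.003),('foot end',245,213,.003),('wallbottom',228,150,0),('wallbottom',229,213,0),('front bottom corner',227,128.3,0),('lugtop',217,130,.074),('lip top?',201,160,.088),('lip top',207,160,.088)]: print(n,wray(u,v,z).round(4))
# from top0: foot left end
for u,v in [(205,115),(207,170),(672,130),(672,185)]: print('top foot',ray('top',u/2.963+110,v/2.963+185,.003).round(4))
```

```text
foot end [0.4632 0.1173 0.003 ]
foot end [0.5085 0.1148 0.003 ]
wallbottom [0.443  0.1015 0.    ]
wallbottom [0.5088 0.0978 0.    ]
front bottom corner [0.4221 0.102  0.    ]
lugtop [0.4201 0.1025 0.074 ]
lip top? [0.4387 0.0922 0.088 ]
lip top [0.4388 0.0962 0.088 ]
top foot [0.5099 0.1162 0.003 ]
top foot [0.4616 0.1134 0.003 ]
top foot [ 0.4946 -0.2948  0.003 ]
top foot [ 0.4465 -0.2931  0.003 ]
```

```bash
python3 -m inch '{"travel":[[-0.2,-4,0],[-0.2,-4,0],[-0.2,-4,0],[-0.2,-4,0],[-0.2,-4,0],[-0.2,-4,0],[-0.2,-4,0],[-0.2,-4,0],[0,0,0]],"turn":[0,0,0,0,0,0,0,0,0]}' -1 20
python3 - <<'E'
from h import *
im=optics.capture('side');crop('s',im,170,130,270,205,'pics/s5.png')
im=optics.capture('wrist');crop('s',im,100,80,300,230,'pics/w5.png')
E
```

```text
time_s: 3.58
tcp_pos: [0.4821, 0.0942, 0.0866]
tool_rot: [-1.571, 0.0, 1.525]
ft_force: [0.0, 0.1, 0.3]
gripper_width: 0.0006
pics/s5.png 8.0
pics/w5.png 4.0
```

View pics/s5.png

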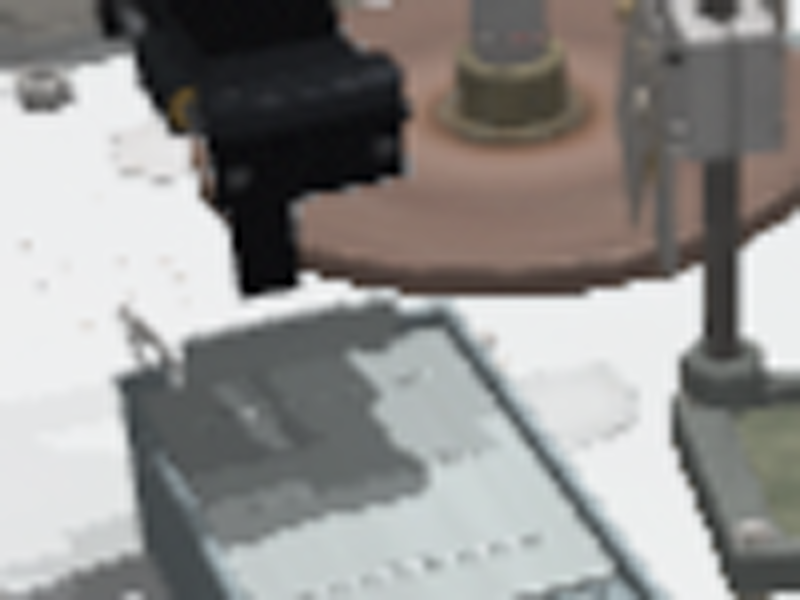

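View pics/w5.png

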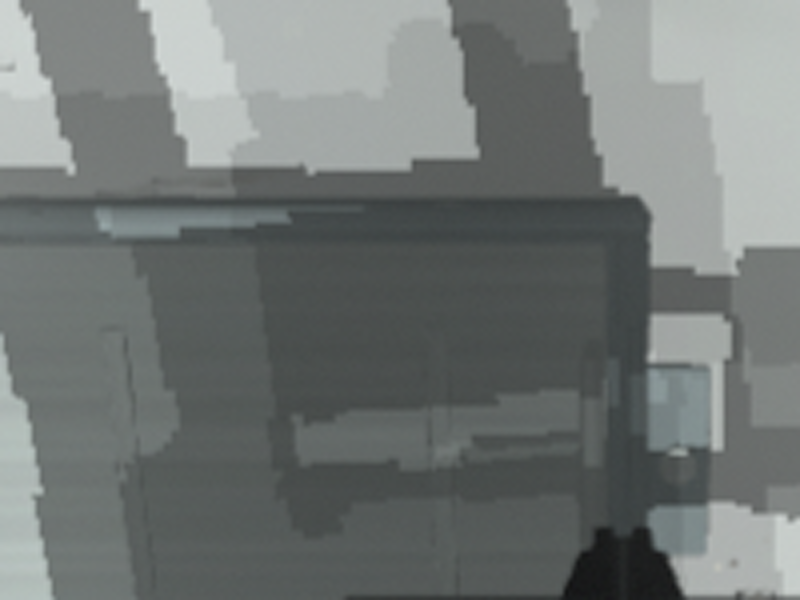

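```bash
python3 -m inch '{"travel":[[0.5,9,0],[0.5,9,0],[0,0,0],[0,0,-3],[0,0,-3],[0,0,-3],[0,0,-3],[0,0,-3],[0,0,0]],"turn":[0,0,0,0,0,0,0,0,0]}' -1 20
python3 - <<'E'
from h import *
im=optics.capture('side');crop('s',im,170,130,270,205,'pics/s6.png')
E
```

```text
time_s: 4.43
tcp_pos: [0.4825, 0.1126, 0.0706]
tool_rot: [-1.569, 0.0, 1.525]
ft_force: [-0.6, 0.9, 0.2]
gripper_width: 0.0006
pics/s6.png 8.0
```

View pics/s6.png

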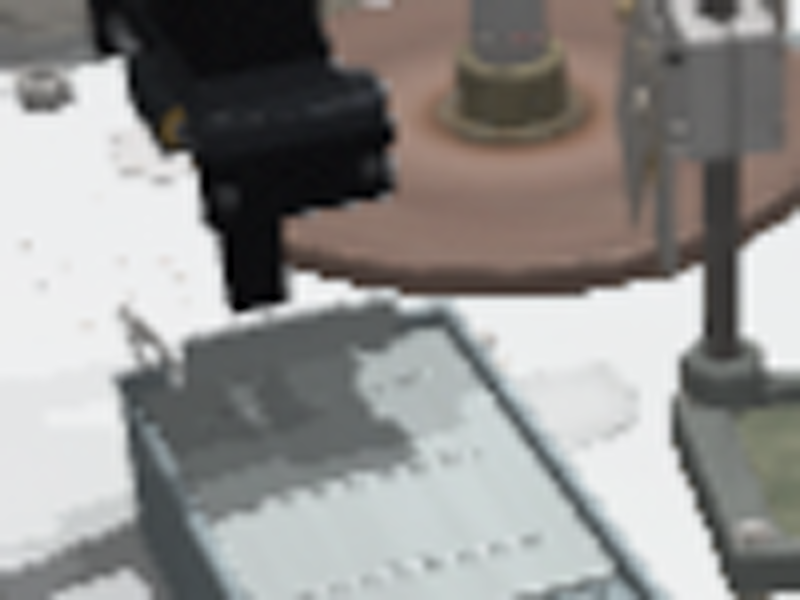

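```bash
python3 -m inch '{"travel":[[0,0,-3],[0,0,-3],[0,0,0],[0,-2,0],[0,-2,0],[0,-2,0],[-0.3,-2,0],[0,0,0]],"turn":[0,0,0,0,0,0,0,0]}' -1 20
python3 - <<'E'
from h import *
im=optics.capture('side');crop('s',im,170,130,270,205,'pics/s7.png')
E
```

```text
time_s: 5.15
tcp_pos: [0.4829, 0.1045, 0.0658]
tool_rot: [-1.571, 0.0, 1.525]
ft_force: [0.7, 0.1, -0.3]
gripper_width: 0.0003
pics/s7.png 8.0
```

View pics/s7.png

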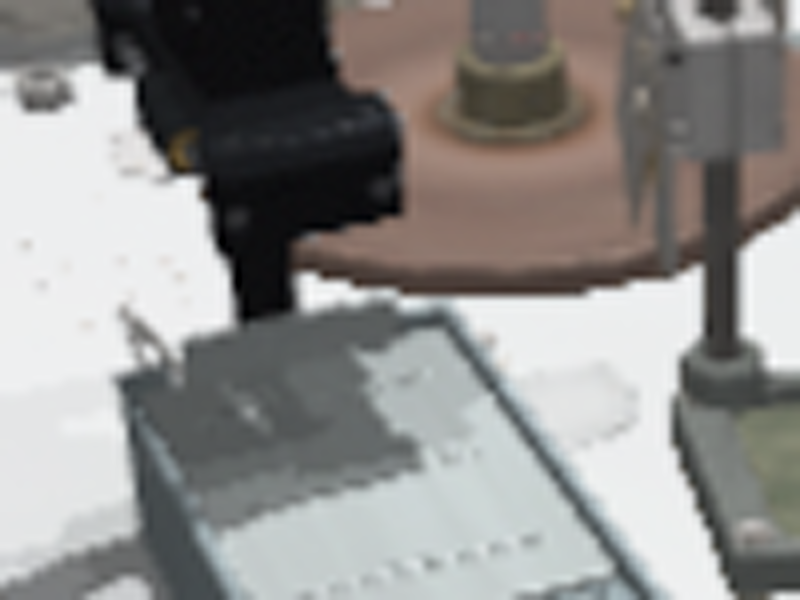

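```bash
python3 -m inch '{"travel":[[0,-2,0],[0,-2,0],[0,-1,0],[0,0,0]],"turn":[0,0,0,0]}' -1 20;  python3 -m inch '{"travel":[[0,-1,0],[0,-1,0],[0,-1,0],[0,0,0]],"turn":[0,0,0,0]}' -1 20
```

```text
time_s: 5.53
tcp_pos: [0.4829, 0.0997, 0.0657]
tool_rot: [-1.571, 0.0, 1.525]
ft_force: [0.2, 0.0, 0.1]
gripper_width: 0.0005
time_s: 5.87
tcp_pos: [0.4828, 0.0971, 0.0656]
tool_rot: [-1.571, -0.001, 1.525]
ft_force: [-0.6, 1.9, 0.1]
gripper_width: 0.0008
```

```bash
python3 -m inch '{"travel":[[0,-1,0],[0,-1,0],[0,-2,0],[-0.1,-2,0],[-0.1,-2,0],[0,0,0]],"turn":[0,0,0,0,0,0]}' -1 20
python3 - <<'E'
from h import *
im=optics.capture('side');crop('s',im,170,130,270,205,'pics/s8.png')
E
```

```text
time_s: 6.37
tcp_pos: [0.4826, 0.0884, 0.0656]
tool_rot: [-1.571, 0.0, 1.525]
ft_force: [0.4, 0.9, -0.4]
gripper_width: 0.0004
pics/s8.png 8.0
```

View pics/s8.png

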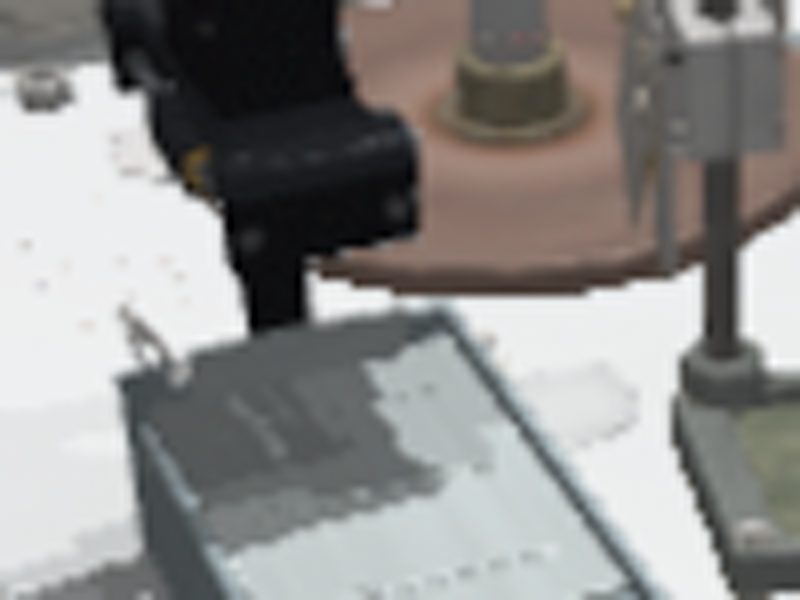

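```bash
python3 -m inch '{"travel":[[-0.2,-4,0],[-0.4,-8,0],[-0.4,-8,0],[-0.4,-8,0],[-0.4,-8,0],[-0.4,-8,0],[-0.4,-8,0],[-0.4,-8,0],[-0.4,-8,0],[-0.4,-8,0]],"turn":[0,0,0,0,0,0,0,0,0,0]}' -1 20;  python3 -m inch '{"travel":[[-0.4,-8,0],[-0.4,-8,0],[-0.4,-8,0],[-0.4,-8,0],[-0.4,-8,0],[-0.4,-8,0],[-0.4,-8,0],[-0.4,-8,0],[-0.2,-4,0],[-0.2,-4,0]],"turn":[0,0,0,0,0,0,0,0,0,0]}' -1 20
```

```text
time_s: 7.25
tcp_pos: [0.4787, 0.012, 0.0656]
tool_rot: [-1.571, -0.0, 1.525]
ft_force: [-0.5, 3.2, 0.3]
gripper_width: 0.0007
time_s: 8.08
tcp_pos: [0.4752, -0.0597, 0.0657]
tool_rot: [-1.571, -0.0, 1.525]
ft_force: [-0.5, 2.9, 0.3]
gripper_width: 0.0005
```

```bash
python3 -m inch '{"travel":[[-0.2,-4,0],[-0.2,-4,0],[-0.2,-4,0],[-0.2,-4,0],[0,0,0]],"turn":[0,0,0,0,0]}' -1 20
python3 - <<'E'
from h import *
im=optics.capture('side');crop('s',im,170,130,320,245,'pics/s9.png')
im=optics.capture('wrist');crop('s',im,60,80,460,380,'pics/w9.png')
E
```

```text
time_s: 8.5
tcp_pos: [0.4745, -0.0759, 0.0657]
tool_rot: [-1.571, 0.001, 1.525]
ft_force: [-0.7, -0.1, 0.2]
gripper_width: 0.0007
pics/s9.png 5.217391304347826
pics/w9.png 2.0
```

View pics/s9.png

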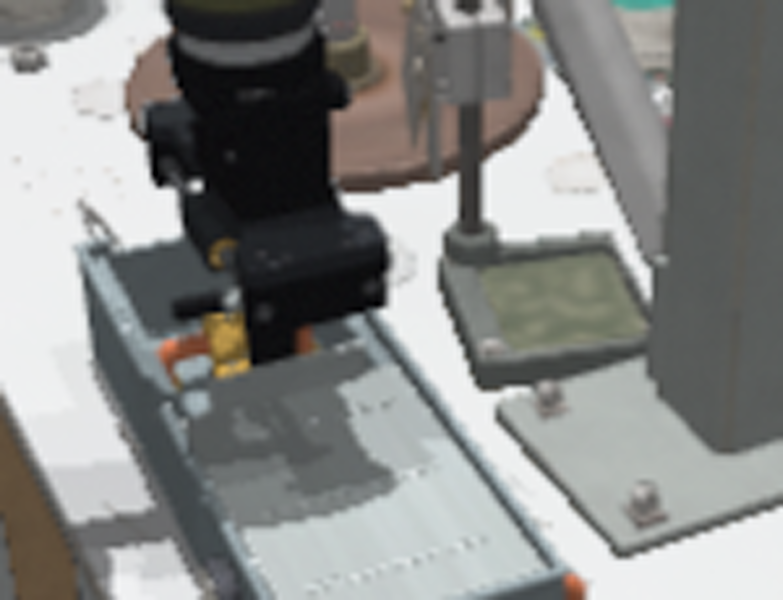

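View pics/w9.png

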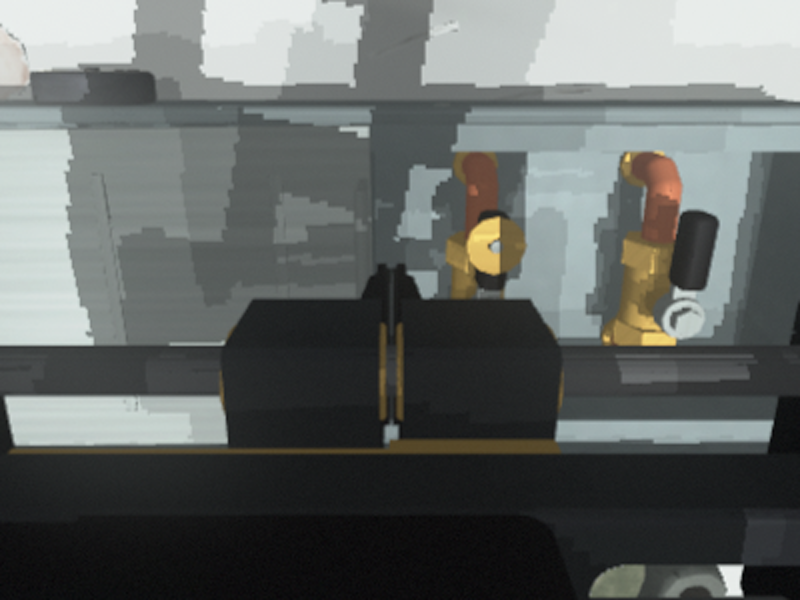

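```bash
python3 -m inch '{"travel":[[0,-2,0],[0,-2,0],[0,-1,0],[0,-1,0],[0,0,0]],"turn":[0,0,0,0,0]}' -1 20; python3 -m inch '{"travel":[[0,-1,0],[0,-1,0],[0,0,0]],"turn":[0,0,0]}' -1 20
```

```text
time_s: 9.02
tcp_pos: [0.4745, -0.0812, 0.0657]
tool_rot: [-1.571, -0.0, 1.525]
ft_force: [-0.1, 2.3, 1.1]
gripper_width: 0.0003
time_s: 9.27
tcp_pos: [0.4746, -0.082, 0.0656]
tool_rot: [-1.571, -0.003, 1.525]
ft_force: [1.0, 7.5, 2.5]
gripper_width: 0.0005
```

```bash
python3 -m inch '{"travel":[[0,-1,0],[0,0,0],[0,0,0]],"turn":[0,0,0]}' -1 20
```

```text
time_s: 9.52
tcp_pos: [0.4748, -0.0821, 0.0656]
tool_rot: [-1.571, -0.004, 1.525]
ft_force: [1.0, 9.1, -0.4]
gripper_width: 0.0006
```

```bash
python3 -m inch '{"travel":[[0,4,0],[-3,4,0],[-5,4,0],[-5,4,0],[0,0,0],[0,0,0]],"turn":[0,0,0,0,0,0]}' -1 20
python3 - <<'E'
from h import *
s=ctrl.state()
im=optics.capture('wrist');crop('s',im,180,100,420,280,'pics/w10.png')
im=optics.capture('side');crop('s',im,170,130,320,245,'pics/s10.png')
o=np.array([.477,-.0885]);a=-.047;R=np.array([[np.cos(a),-np.sin(a)],[np.sin(a),np.cos(a)]])
for b,z in [((14,50),.058),((-22,50),.058),((-16,22),.074),((-66,-184),.07),((0,0),.088),((43,0),.088),((-43,0),.088)]:
    X=np.append(o+R@np.array(b)/1e3,z);u=wproj(X,s);print(b,((u-[180,100])*800/240).round(),((proj('side',X)-[170,130])*5.217).round())
E
```

```text
time_s: 10.02
tcp_pos: [0.461, -0.0681, 0.0656]
tool_rot: [-1.571, 0.0, 1.526]
ft_force: [-0.5, -0.0, -0.6]
gripper_width: 0.0005
pics/w10.png 3.3333333333333335
pics/s10.png 5.217391304347826
(14, 50) [384. 519.] [279. 353.]
(-22, 50) [391. 371.] [215. 369.]
(-16, 22) [265. 425.] [240. 369.]
(-66, -184) [-788.  176.] [279. 651.]
(0, 0) [153. 529.] [281. 361.]
(43, 0) [158. 716.] [359. 342.]
(-43, 0) [146. 317.] [200. 382.]
```

View pics/w10.png

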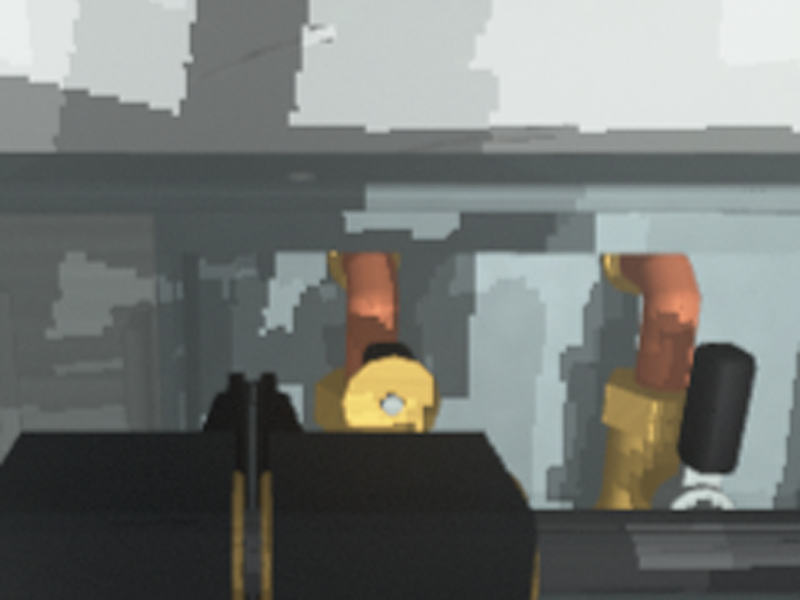

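View pics/s10.png

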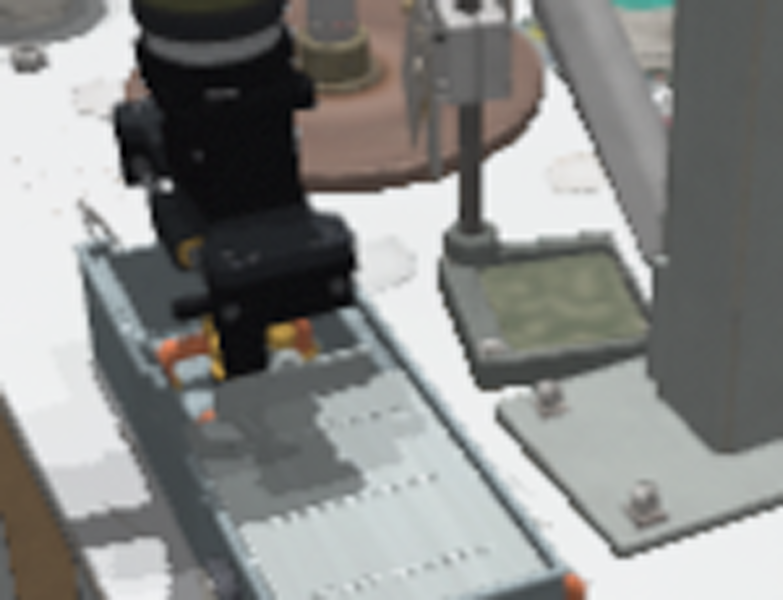

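```bash
python3 -m inch '{"travel":[[0,0,-5],[0,0,-5],[0,0,-5],[0,0,-5],[0,0,-4],[0,0,-3],[0,0,0]],"turn":[0,0,0,0,0,0,0]}' -1 20
python3 - <<'E'
from h import *
im=optics.capture('wrist');crop('s',im,180,100,420,280,'pics/w11.png')
im=optics.capture('side');crop('s',im,170,130,320,245,'pics/s11.png')
E
```

```text
time_s: 10.7
tcp_pos: [0.4608, -0.068, 0.0376]
tool_rot: [-1.569, -0.0, 1.525]
ft_force: [0.9, 0.7, 0.2]
gripper_width: 0.0007
pics/w11.png 3.3333333333333335
pics/s11.png 5.217391304347826
```

View pics/w11.png

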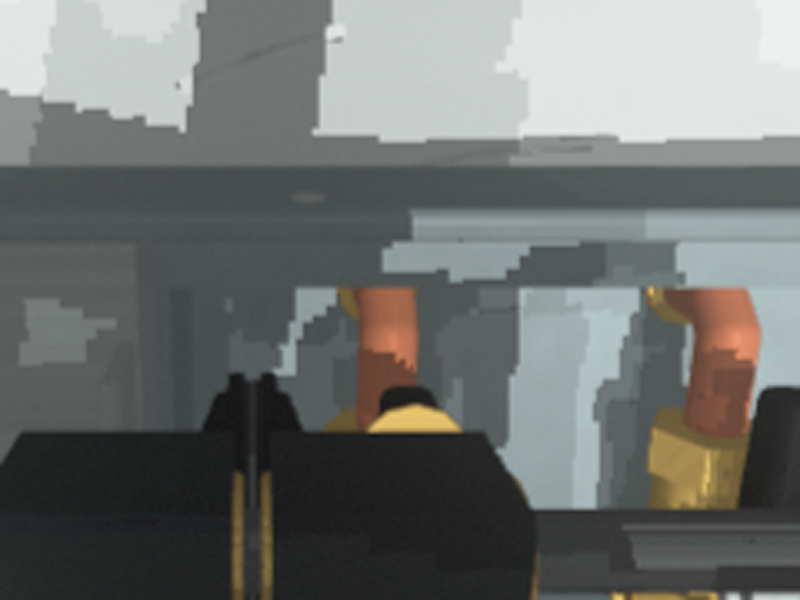

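View pics/s11.png

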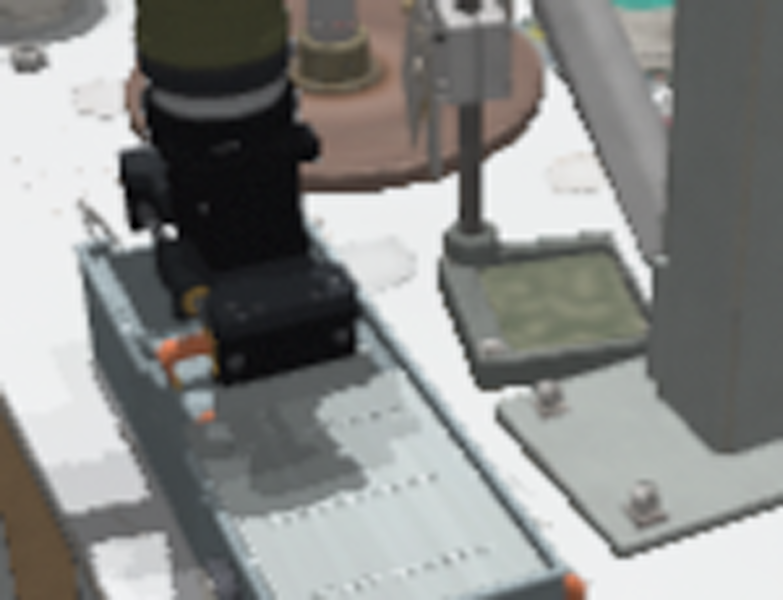

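```bash
python3 - <<'E'
import numpy as np
o=np.array([.477,-.0885]);a=-.047;R=np.array([[np.cos(a),-np.sin(a)],[np.sin(a),np.cos(a)]])
r=.030
for th,h in [(0,17),(15,19),(30,21),(45,22),(60,22),(75,22),(90,21),(95,20)]:
    t=np.radians(th);b=np.array([.014,.05])+r*np.array([-np.cos(t),np.sin(t)])-h/1e3*np.array([np.sin(t),np.cos(t)])
    print(th,(b*1e3).round(1),(o+R@b).round(4))
E
python3 -m inch '{"travel":[[0,0,4],[0,4,0],[0,4,0],[0,3,0],[0,0,0]],"turn":[0,0,0,0,0]}' -1 20
```

```text
0 [-16.  33.] [ 0.4626 -0.0548]
15 [-19.9  39.4] [ 0.459  -0.0482]
30 [-22.5  46.8] [ 0.4567 -0.0407]
45 [-22.8  55.7] [ 0.4569 -0.0318]
60 [-20.1  65. ] [ 0.46   -0.0226]
75 [-15.   73.3] [ 0.4654 -0.0146]
90 [-7. 80.] [ 0.4738 -0.0083]
95 [-3.3 81.6] [ 0.4775 -0.0068]
time_s: 11.22
tcp_pos: [0.4615, -0.0565, 0.0428]
tool_rot: [-1.571, -0.0, 1.526]
ft_force: [0.5, -0.6, -0.7]
gripper_width: 0.0007
```

```bash
python3 -m inch '{"travel":[[-0.5,2.5,0],[-1,3,0],[-1,3,0],[-1,4,0],[-1,4,0],[0,0,0]],"turn":[0,0,0,0,0,0]}' -1 20
python3 - <<'E'
from h import *
im=optics.capture('wrist');crop('s',im,180,100,420,280,'pics/w12.png')
E
```

```text
time_s: 11.72
tcp_pos: [0.4574, -0.041, 0.0429]
tool_rot: [-1.572, 0.002, 1.526]
ft_force: [1.8, -4.6, -0.8]
gripper_width: 0.0
pics/w12.png 3.3333333333333335
```

View pics/w12.png

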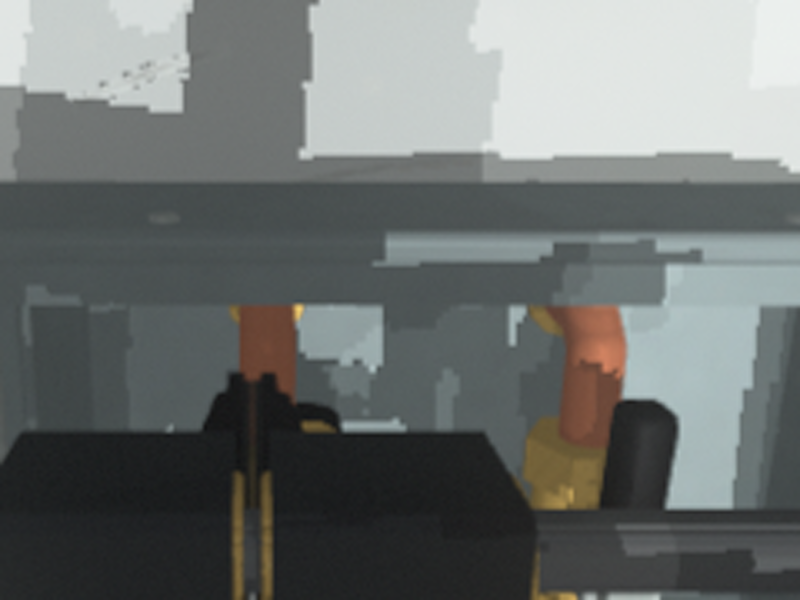

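```bash
python3 -m inch '{"travel":[[0,3,0],[0,3,0],[0,3,0],[1,3,0],[1,3,0],[1,3,0],[0,0,0]],"turn":[0,0,0,0,0,0,0]}' -1 20
python3 - <<'E'
from h import *
im=optics.capture('wrist');crop('s',im,180,100,420,280,'pics/w13.png')
E
```

```text
time_s: 12.35
tcp_pos: [0.4596, -0.0228, 0.0426]
tool_rot: [-1.57, 0.001, 1.526]
ft_force: [-1.0, -3.6, -0.4]
gripper_width: 0.0002
pics/w13.png 3.3333333333333335
```

View pics/w13.png

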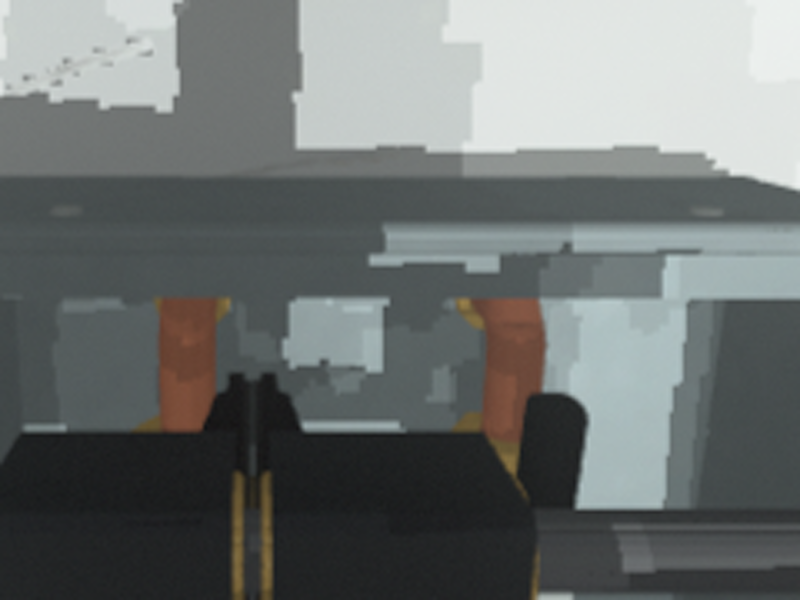

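```bash
python3 -m inch '{"travel":[[2,3,0],[2,3,0],[2,2,0],[3,2,0],[3,2,0],[2,1,0],[0,0,0]],"turn":[0,0,0,0,0,0,0]}' -1 20
python3 - <<'E'
from h import *
im=optics.capture('wrist');crop('s',im,180,100,420,280,'pics/w14.png')
im=optics.capture('side');crop('s',im,170,130,320,245,'pics/s14.png')
im=optics.capture('top');crop('s',im,150,180,350,290,'pics/t14.png')
E
```

```text
time_s: 12.98
tcp_pos: [0.4734, -0.0093, 0.0422]
tool_rot: [-1.569, -0.001, 1.525]
ft_force: [-2.2, -2.4, -1.1]
gripper_width: 0.0005
pics/w14.png 3.3333333333333335
pics/s14.png 5.217391304347826
pics/t14.png 4.0
```

View pics/w14.png

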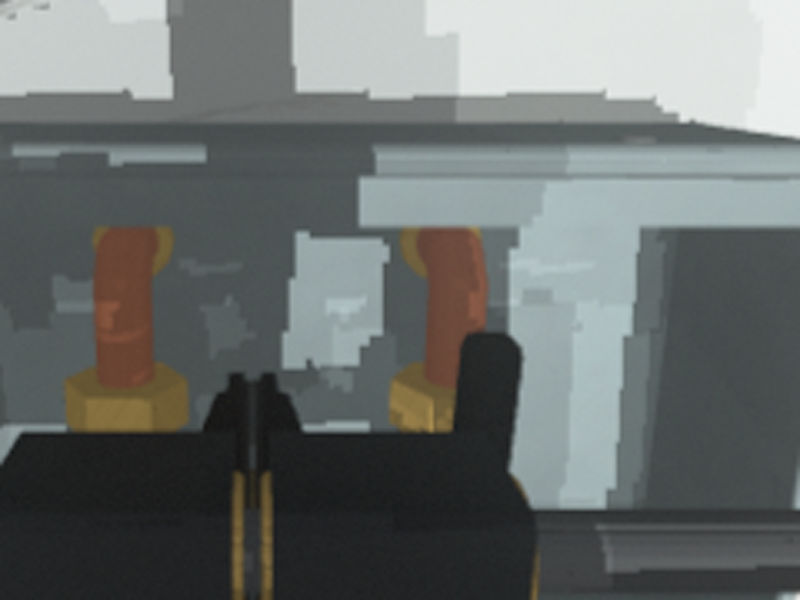

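View pics/s14.png

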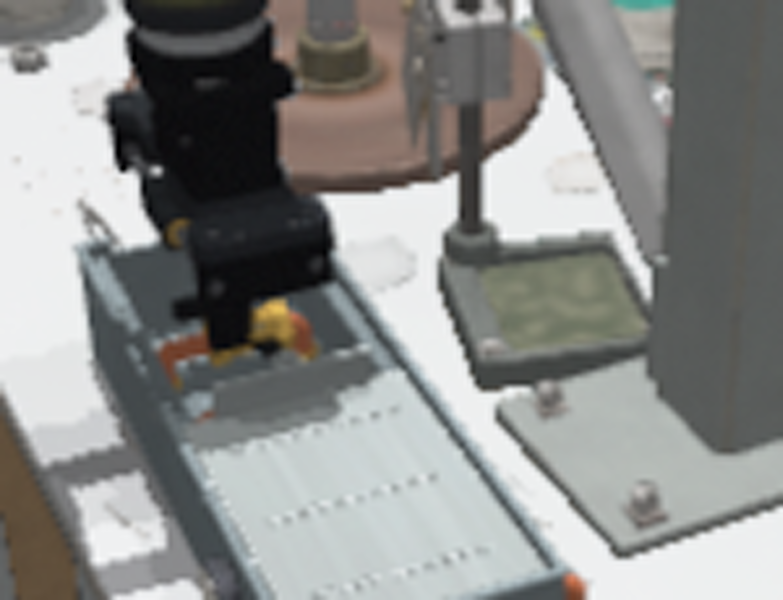

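View pics/t14.png

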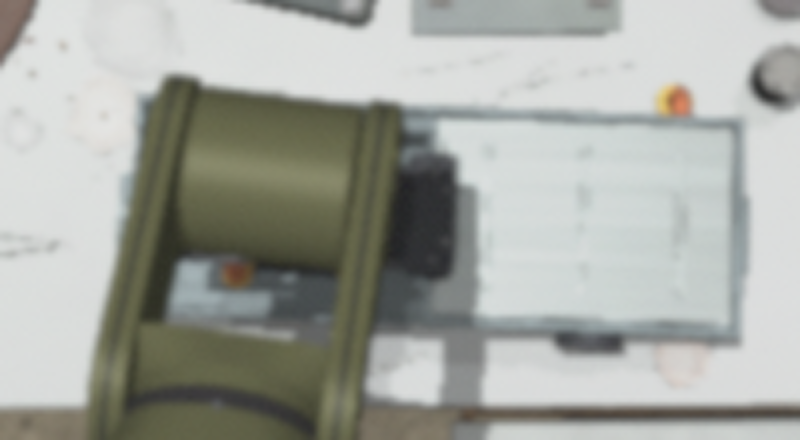

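```bash
python3 -m inch '{"travel":[[1.5,0,0],[1.5,0,0],[0,0,0]],"turn":[0,0,0]}' -1 20; python3 -m inch '{"travel":[[1,0,0],[1,0,0],[1,0,0],[0,0,0]],"turn":[0,0,0,0]}' -1 20
```

```text
time_s: 13.38
tcp_pos: [0.4765, -0.0088, 0.0422]
tool_rot: [-1.569, -0.002, 1.525]
ft_force: [-3.3, 1.3, -1.2]
gripper_width: 0.0003
time_s: 13.72
tcp_pos: [0.4793, -0.0087, 0.0422]
tool_rot: [-1.569, -0.002, 1.525]
ft_force: [-5.0, 3.8, -0.5]
gripper_width: 0.0004
```

Run:
```python
from h import *
im=optics.capture('side');crop('s',im,190,170,250,215,'pics/s15.png')
im=optics.capture('wrist');crop('s',im,180,100,420,280,'pics/w15.png')
```

```text
pics/s15.png 13.333333333333334
pics/w15.png 3.3333333333333335
```

View pics/s15.png

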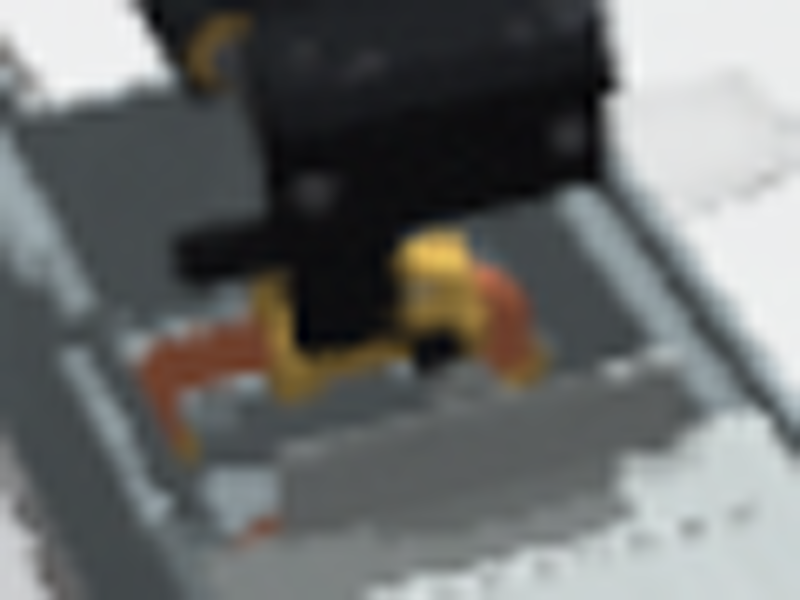

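View pics/w15.png

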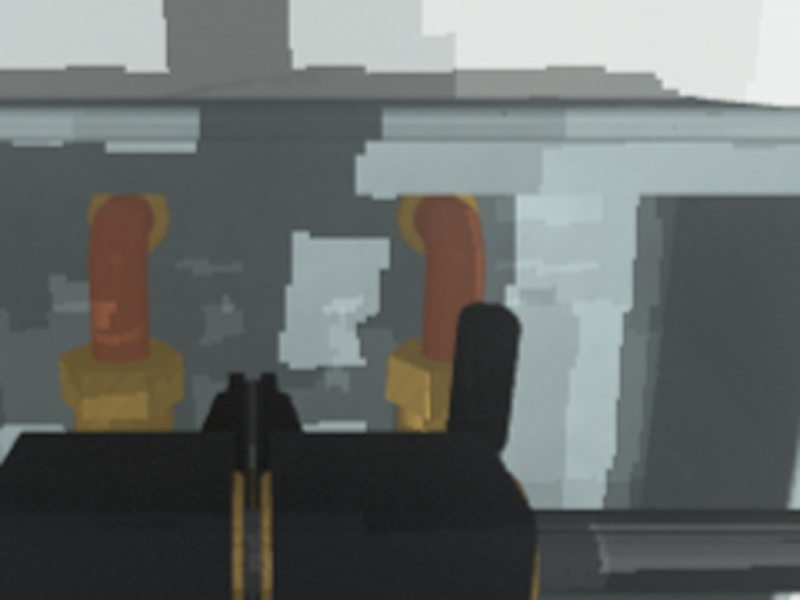

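```bash
python3 -m inch '{"travel":[[1,0,0],[1,0,0],[0,0,0]],"turn":[0,0,0]}' -1 20; python3 -m inch '{"travel":[[1,0,0],[0,0,0]],"turn":[0,0]}' -1 20
```

```text
time_s: 14.07
tcp_pos: [0.4795, -0.0086, 0.0421]
tool_rot: [-1.564, -0.002, 1.525]
ft_force: [-10.5, 4.2, 3.4]
gripper_width: 0.0005
time_s: 14.23
tcp_pos: [0.4797, -0.0086, 0.042]
tool_rot: [-1.562, -0.002, 1.525]
ft_force: [-13.2, 3.2, 6.2]
gripper_width: 0.0004
```

```bash
python3 -m inch '{"travel":[[-3,0,0],[-5,0,0],[-4,0,0],[0,0,5],[0,0,15],[0,0,20],[0,0,30],[-20,10,30],[-20,10,20],[0,0,0]],"turn":[0,0,0,0,0,0,0,0,0,0]}' -1 20
python3 - <<'E'
from h import *
im=optics.capture('side');crop('s',im,170,130,320,245,'pics/s16.png')
im=optics.capture('wrist');crop('s',im,0,0,512,384,'pics/w16.png')
E
```

```text
time_s: 15.07
tcp_pos: [0.4329, 0.0109, 0.169]
tool_rot: [-1.582, 0.0, 1.526]
ft_force: [0.7, -0.4, -0.3]
gripper_width: 0.0004
pics/s16.png 5.217391304347826
pics/w16.png 1.5625
```

View pics/s16.png

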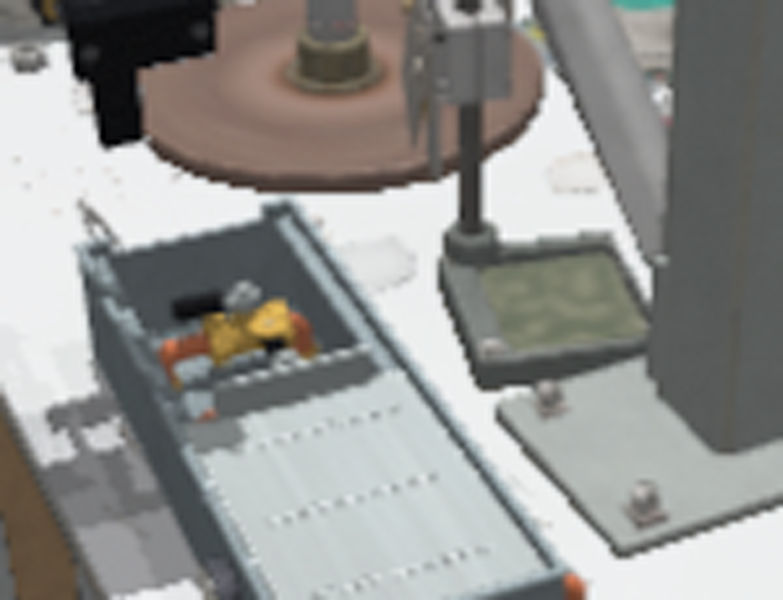

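View pics/w16.png

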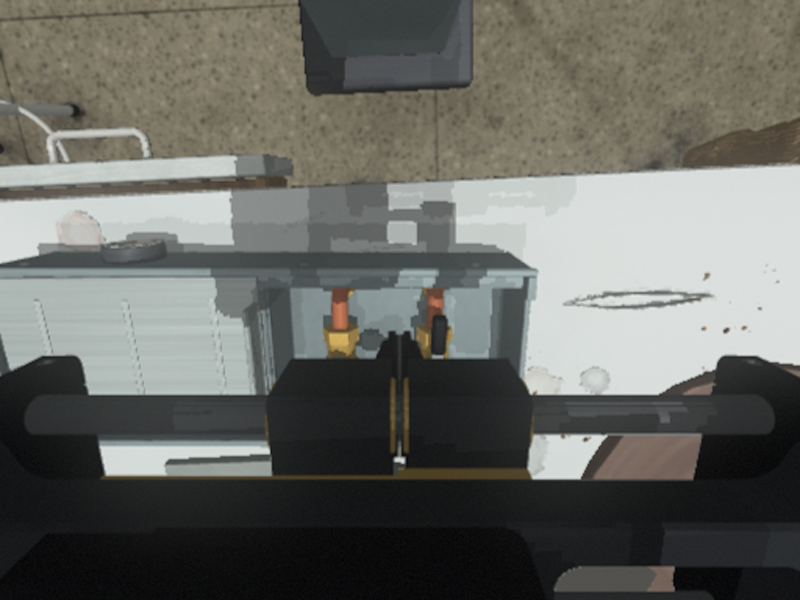

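```bash
python3 -m inch '{"travel":[[-4,35,3],[-4,35,3],[-4,35,3],[-4,35,3],[-4,35,3],[-4,35,3],[-4,35,3],[-4,35,3],[-4,35,3],[0,0,0]],"turn":[0,0,0,0,0,0,0,0,0,0]}' -1 20
python3 - <<'E'
from h import *
im=optics.capture('top');crop('s',im,150,190,350,290,'pics/t17.png')
im=optics.capture('side');crop('s',im,180,165,280,230,'pics/s17.png')
E
```

```text
time_s: 16.0
tcp_pos: [0.3945, 0.3298, 0.1884]
tool_rot: [-1.569, -0.001, 1.53]
ft_force: [-0.4, -0.8, 0.5]
gripper_width: 0.0004
pics/t17.png 4.0
pics/s17.png 8.0
```

View pics/t17.png

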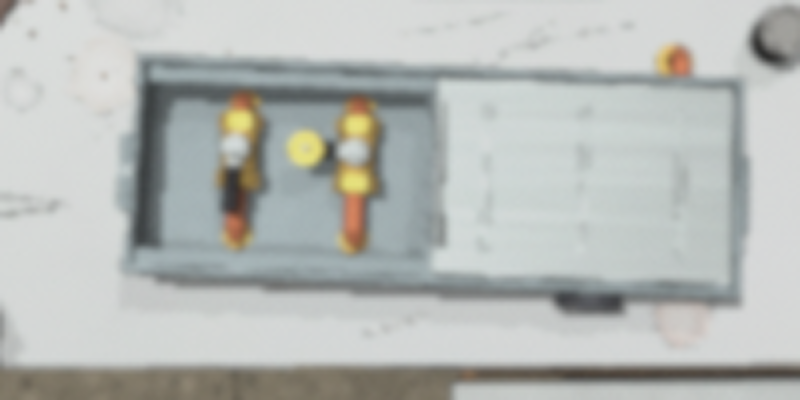

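View pics/s17.png

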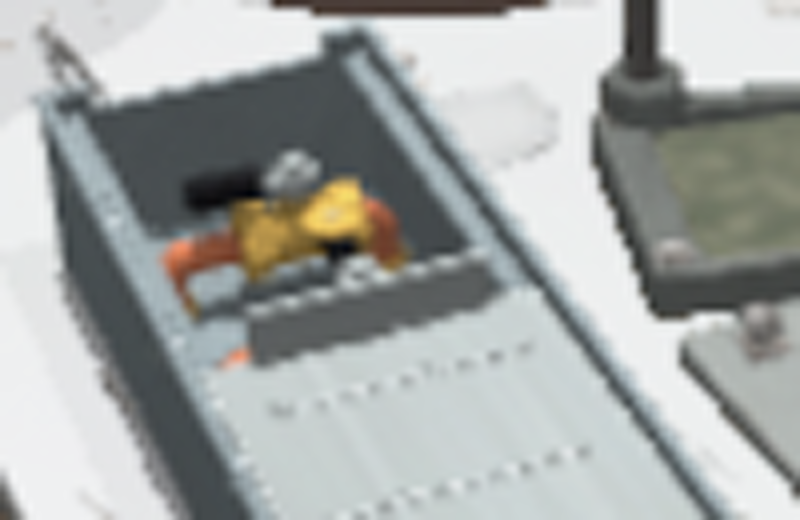

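Run:
```python
from h import *
im=optics.capture('top');cv2.imwrite('pics/t18raw.png',im[...,::-1])
crop('s',im,250,200,345,270,'pics/t18.png')
a=ray('top',150+353/4,190+150/4,.062);b=ray('top',150+305/4,190+148/4,.061)
o=np.array([.477,-.0885]);t=-.047;R=np.array([[np.cos(t),-np.sin(t)],[np.sin(t),np.cos(t)]])
d=R.T@(b-a)[:2];print(a,b,d,np.arctan2(d[1],-d[0]),(R.T@(a[:2]-o)*1e3))
for bb,z in [((60,-184),.074),((60,-184),.067),((-60,-184),.067),((60,0),.067),((0,-2.5),.088)]:
    print(bb,((proj('top',np.append(o+R@np.array(bb)/1e3,z))-[250,200])*800/95).round())
```

```text
pics/t18.png 8.421052631578947
[ 0.49385248 -0.03963252  0.062     ] [ 0.49533902 -0.00979406  0.061     ] [8.30019722e-05 2.98753528e-02] 1.573574595533549 [14.53794759 49.60529127]
(60, -184) [702. 107.]
(60, -184) [698. 110.]
(-60, -184) [693. 520.]
(60, 0) [76. 84.]
(0, -2.5) [ 77. 281.]
```

View pics/t18.png

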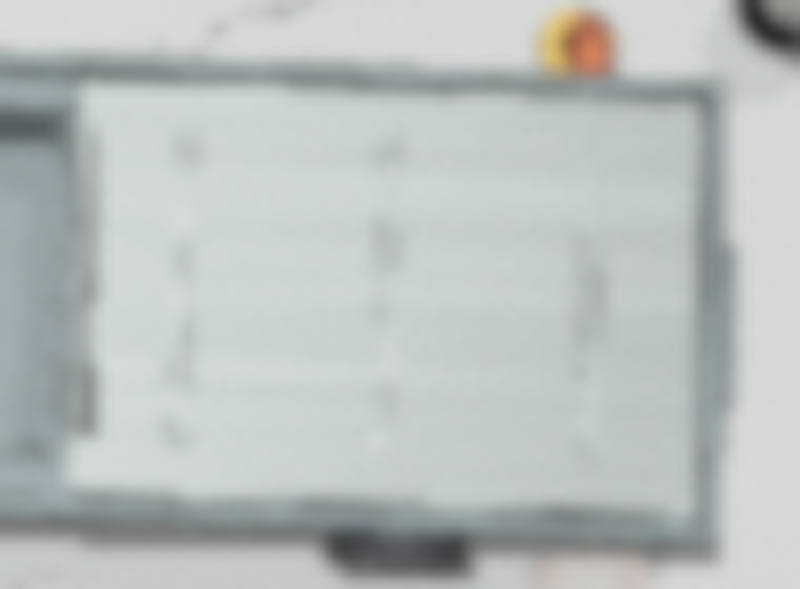

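Run:
```python
from plant import workorder
print(workorder.finish_job())
```

```text
the job is handed in; nothing more can be done
None
```

The cover is slid open against its right stop, the tagged lever is turned a quarter clockwise, and I handed the job in at about 16 s.

**What I did**
- **Cover:** I pushed it by its lip with the closed fingers. At the stop it gained only 0.1 mm for 1 mm commanded, at 9 N.
- **Lever:** I pushed the tagged lever, whose stem is the one at box y +50 mm, round from its right side. It came up solid at about 13 N. Then I moved the arm clear.

**Last checks (top camera)**
- **Cover:** its right edge is at the end wall within about a pixel of the predicted position, and it lies flat between the rails.
- **Tagged lever:** the measured angle is 1.573 rad, against 1.571 at the stop. It points left, across its pipe.
- **Plain lever:** it still points to the front. I did not measure its angle again, but the fingers never came near it.
- **Loose things:** I kept the arm away from them and saw none of them shifted, but I did not measure their positions again.

**What disagreed**
- **Fingertips:** in the side and wrist views, the closed fingertips sat about 7–8 mm behind the TCP instead of 14 mm ahead of it. My first pass therefore went over the lip without touching it, so I worked from the pictures and the contact forces after that.
- **Side camera:** it placed the box about 6 mm further right than the top and wrist cameras did. I used the top and wrist positions.

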